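# Lay out an incense gift tray

## Robot

A 6-joint arm with a two-finger parallel gripper is mounted at the origin on the work surface. World frame = base frame: x ahead of the robot, y to its left, z up, the work surface at z = 0. Lengths are in m, angles in rad, forces in N, time in s.
With the tool pointing down it reaches from about 0.35 to 0.8 m from the base axis. Payload 7.3 kg.
Tool frame: the origin (TCP) lies between the finger pads; the fingertips stand 25 mm ahead of it and the grasp point (between the pads) lies 6 mm ahead of it (r.tip_extent is the distance from the TCP to the fingertips, in m); z points along the fingers, y is the direction in which the jaws open and shut (so a half turn about z gives the same grasp; the last joint's range is limited). The gripper opens to 85 mm and grips with 20 to 120 N. Pads are 22 mm wide; open, the fingers measure 114 mm over their backs; the gripper's body (76 mm by 85 mm) begins 54 mm behind the grasp point. The pads swing forward as they close: fully open they stand 13 mm farther back than shut.
Start: joints at [-1.268, 0.342, 1.524, -0, 1.275, -0.146], TCP at [0.228, -0.473, 0.256] pointing down, gripper open.
Joint ranges: [-2.53, 2.53], [-0.77, 2.02], [0.04, 2.7], [-1, 4.14], [0.28, 2.66], [-3.11, 3.11]. Speed limits (rad/s): [2.57, 2.57, 3.14, 3.14, 3.14, 3.14].

## Interface

Orientations are given as a unit quaternion [x, y, z, w].
In Python, from workcell import r, command_gripper, optics gives the robot as it stands. The module is installed in compiled form; this text tells all that it offers. Calls block until the motion is done:
- r.reach(position, orientation): joint-space move of the TCP to a pose.
- r.move_straight(position, orientation=None, speed=0.15, max_force=None): straight line of the TCP; orientation=None keeps the orientation; speed is the mean speed in m/s. With max_force (N) it stops when the force on the tool has changed by that much, and returns True; else False.
- r.movej(angles): joint-space move.
- command_gripper(opening, force=None): finger opening in m; force is the grip in N (None keeps the last); returns when the fingers have stopped.
- r.hold(seconds).
- r.solve_ik(position, orientation): joint angles nearest the present ones, or None.
- r.read_state(): the state.
- optics.get_image(name): name is "side" or "top"; returns (picture, depth): 400x640x3 uint8, red, green, blue; 400x640 float32, m along the optical axis (not along the pixel's ray), 0 where there is no reading.
- optics.camera_model(name): a dict with "K" (3x3 intrinsics, pixels), "k1" (the pictures are not rectified: a ray, as slopes to the right and down, at radius r is drawn at 1 + k1 r^2 times it, then the intrinsics apply), "R" (3x3) and "t" (3): a world point X has camera coordinates R X + t. Camera axes: x right, y down, z forward; pixel columns grow to the right and rows downward; lengths in m; the calibration is good to about 2 mm. A picture is of the moment at which its call begins. camera_model takes no time and is no camera call.
A pose or a line that the arm cannot do raises r.PlanningError and nothing moves.
- r.finish_job(): hands the job in, once; it reports no verdict.
The state is a dict: "time_s": time; "joint_positions": joint angles; "dq": joint speeds; "tau": joint torques, N m; "eef_pos": TCP position; "eef_rot": TCP orientation; "contact_force": force on the tool from outside, world axes, zero at the start; "torque": the same for the moment, N m; "grip_width": finger opening in m.
Only numpy, scipy, OpenCV 4.12 (cv2) and the standard library are available. Lean on these libraries where they do the work, as an engineer would, in place of code of your own. Each camera call takes 0.05 s, during which the arm holds its last target.

## Task

Lay out one gift set on the single empty wooden gift tray, with left, right, front and back as seen from the robot: lay the bundle of incense sticks centred in the tray's narrow back channel, along it, bare yellow ends to the left, and in front of it set a row along the middle of the wider front part - the round tin near the left end with the brass cone burner standing centred on its lid, the loose carton lying flat near the right end with its long side along the row, and the glass vial upright halfway between the two, at the middle of the tray. Leave the thread spool, the steel weight and the cup where they are, do not tip the vial over, and let go of everything.

Things in the scene. Friction and masses are not known exactly. Their poses are not given: they have to be found in the camera images.
- tray: Fixed wooden tray, 260 (x) by 270 mm (y). Origin: centre of underside; x to its back, y to its left. Floor 8 mm up; lip 18 mm up, 10 mm thick. A batten, top 16 mm up, along y at x 7 to 17 mm parts a narrow back channel (x 17 to 120, middle 68) from the front part (x -120 to 7, middle -56). Set: tin and carton 75 mm left and right of its middle, vial at y = 0. Ignore the tray stack at the table's left edge.
- bundle: Tied bundle of incense sticks, rigid, lying, 180 mm long. Origin on its underside at mid-length; x along the sticks to the bare yellow ends. Dark-brown coated part, x -90 to 35 mm: oval, 44 mm wide, 34 mm high. Bare yellow part, x 35 to 90: 29 mm wide, 23 mm high, 5 mm clear of the bench. Balances at x = -15 mm: grip it there across its width. About 130 g.
- tin: Low round aluminium tin for cones with a flat lid, plain metal, 56 mm diameter (57 mm at the lid's bead), 40 mm high, upright. Origin at the centre of its underside, z up. About 90 g.
- burner: Small brass cone burner: a bowl on a round foot, 30 mm high; foot 34 mm diameter, waist 24 mm, bowl 44 mm diameter from 16 to 30 mm above its foot (grip it there). Upright. Origin at the centre of its underside, z up. About 110 g.
- vial: Small amber glass oil vial with black screw cap and blank paper label, upright. Body 30 mm diameter up to 42 mm, cap 21 mm diameter, 66 mm high in all. Origin at the centre of its underside, z up. About 60 g.
- carton: Small brown cardboard carton with a pale blank sleeve, rigid, 64 mm long (its x), 40 mm wide (its y), 34 mm high, lying flat. Origin at the centre of its underside, z up. Either end may face left. About 70 g.
- weight: Bystander, not to be disturbed: steel balance weight with a knob, 47 mm diameter, 53 mm high. Origin at the centre of its underside.
- spool: Bystander, not to be disturbed: upright wooden spool of white thread, 46 mm diameter, 50 mm high. Origin at the centre of its underside.
- cup: Bystander, not to be disturbed: white ceramic cup, 62 mm diameter at the rim, 48 mm high. Origin at the centre of its underside.
Not all that is in view belongs to the job. What is shaped like the carton but green or turquoise is not meant.

How it is judged:
At the end, for the whole second after the job is handed in: On the tray, at rest, upright or flat (0.1 rad): bundle in back channel within 16 mm (along it 20) of its middle, 0.17 rad, yellow ends left; front row within 20 mm of its line: tin 55-99 mm left of middle, carton 55-99 right, 0.2 rad; vial within 15 mm of middle; burner within 9 mm of tin's axis (x of bundle in the frame of tray between 0.053 and 0.085 m and y of bundle in the frame of tray between -0.02 and 0.02 m and z of bundle in the frame of tray between 0.003 and 0.013 m and y of tray in the frame of bundle above 0.03 m and angle between the x axis of bundle and the y axis of tray, either way round below 0.17 rad and x of tin in the frame of tray between -0.0765 and -0.0365 m and y of tin in the frame of tray between 0.055 and 0.099 m and z of tin in the frame of tray between 0.003 and 0.013 m and x of carton in the frame of tray between -0.0765 and -0.0365 m and y of carton in the frame of tray between -0.099 and -0.055 m and z of carton in the frame of tray between 0.003 and 0.013 m and angle between the x axis of carton and the y axis of tray, either way round below 0.2 rad and x of vial in the frame of tray between -0.0715 and -0.0415 m and y of vial in the frame of tray between -0.015 and 0.015 m and z of vial in the frame of tray between 0.003 and 0.013 m and horizontal distance between burner and tin below 0.009 m and z of burner in the frame of tray between 0.044 and 0.052 m and angle between each of bundle, tin, burner, vial, carton's own z axis and vertical below 0.1 rad and linear speed of each of bundle, tin, burner, vial, carton below 0.02 m/s); the robot touches nothing.
It fails at once if the weight is shifted more than 20 mm or tipped over (distance of weight from where it was at the start of the episode above 0.02 m or angle between weight's own z axis and vertical above 0.5 rad).
It fails at once if the spool is shifted more than 20 mm or tipped over (distance of spool from where it was at the start of the episode above 0.02 m or angle between spool's own z axis and vertical above 0.5 rad).
It fails at once if the cup is shifted more than 20 mm or tipped over (distance of cup from where it was at the start of the episode above 0.02 m or angle between cup's own z axis and vertical above 0.5 rad).
It fails at once if the glass vial is tipped over (angle between vial's own z axis and vertical above 0.8 rad).
It also fails if it takes over 123 s, if anything falls off the work surface, if the arm or the gripper's body presses on something with over 40 N, if the wrist force passes 120 N, or if a joint passes its speed limit or range.

## Working session

There is one attempt and no reset: what is moved stays moved. The work goes in short steps, each a Python script; the robot and the scene stay as the last script left them, time stands still between calls to the robot, and variables do not carry over. Pictures are saved under pics/ and viewed, and the job is handed in when it is done.

```bash
mkdir -p pics; ls
cat > h.py <<'E'
import numpy as np, cv2
from workcell import r, command_gripper, optics
def snap(n):
    im,d=optics.get_image(n); np.savez(f'{n}.npz',im=im,d=d); return im,d
def save(im,p,s=1): cv2.imwrite(p,cv2.resize(im[:,:,::-1],None,fx=s,fy=s,interpolation=cv2.INTER_CUBIC))
def ray(n,u,v):
    c=optics.camera_model(n);K=np.array(c['K']);k1=c['k1']
    p=np.array([(u-K[0,2])/K[0,0],(v-K[1,2])/K[1,1]]);q=p.copy()
    for _ in range(30): q=p/(1+k1*(q@q))
    R=np.array(c['R']);t=np.array(c['t']);return -R.T@t, R.T@np.array([q[0],q[1],1])
def at_z(n,u,v,z):
    o,d=ray(n,u,v);return o+d*(z-o[2])/d[2]
def cloud(n):
    f=np.load(f'{n}.npz');im,d=f['im'],f['d'];c=optics.camera_model(n);K=np.array(c['K']);k1=c['k1']
    vv,uu=np.mgrid[0:400,0:640];p=np.stack([(uu-K[0,2])/K[0,0],(vv-K[1,2])/K[1,1]],-1);q=p.copy()
    for _ in range(30): q=p/(1+k1*(q**2).sum(-1,keepdims=True))
    X=np.concatenate([q,np.ones_like(q[...,:1])],-1)*d[...,None]
    return im,d,(X-np.array(c['t']))@np.array(c['R'])
E
python3 - <<'E'
from h import *
for n in('top','side'):
    im,d=snap(n);save(im,f'pics/{n}0.png',1.25);c=optics.camera_model(n);print(n,c,(-np.array(c['R']).T@np.array(c['t'])))
print(r.read_state(),r.tip_extent)
E
```

```text
pics
top {'K': array([[490.06302546,   0.        , 312.89926456],
       [  0.        , 490.06302546, 199.56360426],
       [  0.        ,   0.        ,   1.        ]]), 'k1': 0.01884589363199807, 'R': array([[ 0.02076876, -0.99933031, -0.03012616],
       [-0.98623514, -0.01553399, -0.16461757],
       [ 0.16403934,  0.03313038, -0.98589729]]), 't': array([-0.06070332,  0.47277028,  0.94883901])} [ 0.31187647 -0.08475406  1.01145535]
side {'K': array([[371.40840361,   0.        , 322.39403784],
       [  0.        , 371.40840361, 200.81993248],
       [  0.        ,   0.        ,   1.        ]]), 'k1': 0.01716005278330504, 'R': array([[-0.98899738, -0.14763357,  0.00940844],
       [-0.11964728,  0.76087293, -0.63777498],
       [ 0.08699837, -0.63188347, -0.77016528]]), 't': array([0.46007755, 0.15231648, 0.67463687])} [0.41454744 0.37832129 0.61239692]
{'time_s': 0.1, 'joint_positions': array([-1.26799803e+00,  3.42645395e-01,  1.52493054e+00,  1.58382637e-05,
        1.27540311e+00, -1.45985564e-01]), 'dq': array([ 1.28081548e-03, -1.56406670e-03, -3.57278348e-03,  9.98374120e-05,
        4.83525406e-06,  1.11381820e-03]), 'tau': array([ 2.27174525e-03, -4.34444940e+01, -2.46490538e+01, -1.59713140e-04,
        4.64011377e-03, -1.49029802e-07]), 'eef_pos': array([ 0.22771399, -0.47268128,  0.25569625]), 'eef_rot': array([ 9.74929871e-01,  2.22511274e-01, -4.67440659e-05, -6.91659920e-04]), 'contact_force': array([ 0.09902947, -0.96198848,  0.71528974]), 'torque': array([0.03424064, 0.00865869, 0.06073627]), 'grip_width': 0.08552030390749586} 0.025
```

View pics/top0.png

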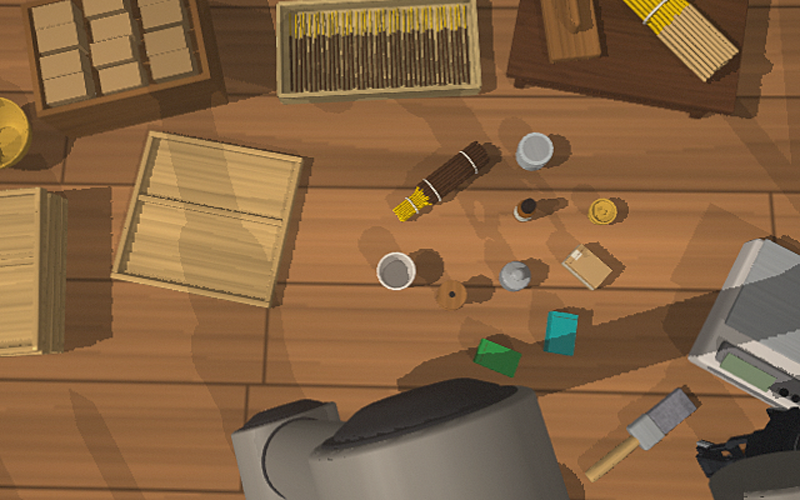

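View pics/side0.png

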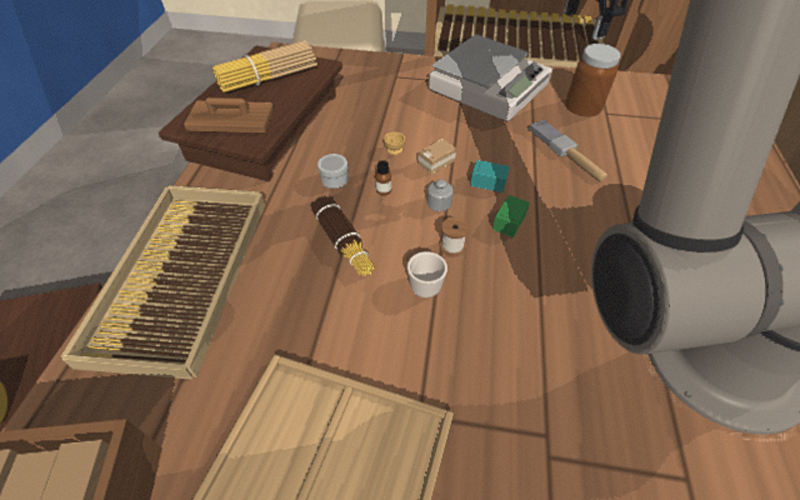

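The top view shows the tray at (205,218), bundle (440,180), tin (535,150), vial (526,208), burner (602,210), carton (587,266). The weight (515,275), spool (451,293) and cup (396,270) stand nearby. I'll enlarge crops for measurements.

Run:
```python
from h import *
im,d,P=cloud('top')
save(im[90:260,300:510],'pics/c1.png',3.8)
save(im[95:255,80:250],'pics/c2.png',3.7)
# height statistics
for nm,(u,v) in dict(tin=(428,120),vial=(422,165),burner=(482,168),carton=(470,213),weight=(412,220),spool=(361,234),cup=(317,216),bundle=(352,144)).items():
    w=P[v-22:v+23,u-22:u+23].reshape(-1,3);w=w[w[:,2]>.012]
    print(nm,len(w),w[:,2].max().round(4),np.median(w,0).round(4),P[v,u].round(4))
print(P[300,100:200:30].round(4))
```

```text
tin 664 1.0115 [ 0.6422 -0.2841  0.0399] [ 0.6421 -0.2844  0.0408]
vial 261 1.0115 [ 0.5395 -0.2641  0.0499] [ 0.5415 -0.2661  0.0655]
burner 393 1.0115 [ 0.5432 -0.3935  0.0258] [ 0.5459 -0.3939  0.0281]
carton 756 1.0115 [ 0.4522 -0.3646  0.0338] [ 0.4528 -0.3663  0.0304]
weight 490 1.0115 [ 0.4339 -0.2481  0.0375] [ 0.4338 -0.2472  0.0537]
spool 431 1.0115 [ 0.4026 -0.1465  0.0502] [ 0.4047 -0.148   0.0525]
cup 375 1.0115 [ 0.4482 -0.0581  0.0446] [ 0.4443 -0.0603  0.0097]
bundle 1074 1.0115 [ 0.5913 -0.132   0.0295] [ 0.5928 -0.1301  0.0296]
[[ 0.2656  0.3781  0.0037]
 [ 0.2665  0.3194 -0.0031]
 [ 0.2678  0.2563  0.001 ]
 [ 0.2689  0.1956 -0.0017]]
```

View pics/c1.png

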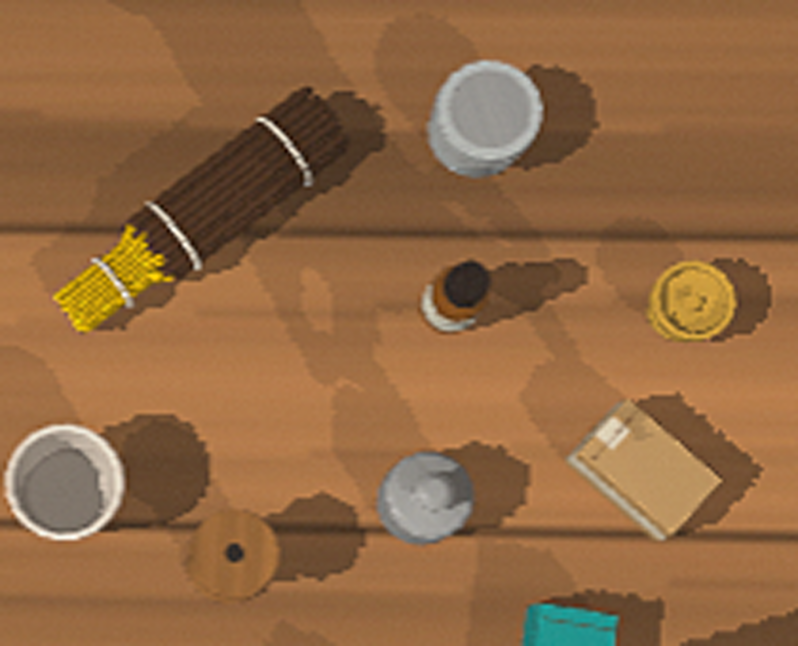

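View pics/c2.png

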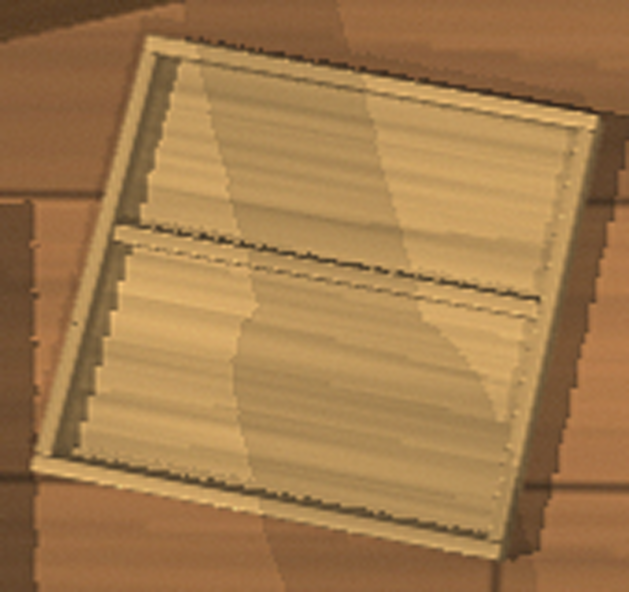

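Run:
```python
from h import *
c1=lambda x,y,z:at_z('top',300+x/3.8-.4,90+y/3.8-.4,z)[:2]
c2=lambda x,y,z:at_z('top',80+x/3.7-.4,95+y/3.7-.4,z)[:2]
C=np.array([c2(148,37,.018),c2(600,117,.018),c2(500,545,.018),c2(37,459,.018)])
print('tray',C.round(4),np.linalg.norm(np.roll(C,-1,0)-C,axis=1),C.mean(0))
for a,b in((0,1),(3,2)):
    v=C[a]-C[b];print('yaxis ang-90',np.degrees(np.arctan2(v[1],v[0]))-90)
for a,b in((0,3),(1,2)):
    v=C[a]-C[b];print('xaxis',np.degrees(np.arctan2(v[1],v[0])))
print('tin',c1(491,107,.04),'burner',c1(700,298,.03),'vial',c1(467,283,.066))
K=np.array([c1(627,402,.034),c1(721,482,.034),c1(661,535,.034),c1(570,460,.034)])
print('carton',K.round(4),np.linalg.norm(np.roll(K,-1,0)-K,axis=1),K.mean(0))
for a,b in((0,1),(3,2)):
    v=K[b]-K[a];print('cart x',np.degrees(np.arctan2(v[1],v[0])))
im,d,P=cloud('top')
# clouds
def obj(u0,u1,v0,v1,zl,zh=.08):
    w=P[v0:v1,u0:u1].reshape(-1,3);dd=d[v0:v1,u0:u1].ravel()>0
    return w[dd&(w[:,2]>zl)&(w[:,2]<zh)]
def rect(w):
    (c,s,a)=cv2.minAreaRect((w[:,:2]*1000).astype(np.float32));return np.round(c,1),np.round(s,1),round(a,1)
w=obj(310,395,108,180,.012);print('bundle',rect(w),w[:,2].max())
print('carton',rect(obj(445,493,192,235,.028,.04)))
print('tin',rect(obj(408,446,100,140,.035,.046)));print('burner',rect(obj(468,498,155,182,.024,.036)))
print('vialcap',rect(obj(410,435,152,180,.06,.072)))
print('weight',obj(395,428,205,236,.01).mean(0),'spool',obj(345,376,220,250,.04).mean(0))
# brown/yellow
hsv=cv2.cvtColor(im,cv2.COLOR_RGB2HSV)
sub=np.zeros((400,640),bool);sub[108:182,310:395]=True;sub&=(d>0)&(P[...,2]>.012)&(P[...,2]<.05)
y=sub&(hsv[...,1]>170)&(hsv[...,2]>130);b=sub&~y
print('yel',P[y].mean(0),rect(P[y]),'br',P[b].mean(0),rect(P[b]))
```

```text
tray [[0.677  0.3674]
 [0.6322 0.1025]
 [0.3866 0.1469]
 [0.43   0.4087]] [0.26865992 0.24954255 0.2654062  0.25043016] [0.53143199 0.25639174]
yaxis ang-90 -9.604294377544932
yaxis ang-90 -9.409481539243828
xaxis -9.491472733427035
xaxis -10.238502421365686
tin [ 0.64722255 -0.28624748] burner [ 0.5454349  -0.39694129] vial [ 0.5432732  -0.26695783]
carton [[ 0.4878 -0.3557]
 [ 0.4461 -0.403 ]
 [ 0.4177 -0.3711]
 [ 0.4564 -0.3253]] [0.06299068 0.04263969 0.05998538 0.04376016] [ 0.451982   -0.36377207]
cart x -131.46038453970513
cart x -130.14648248682403
bundle (array([ 591.1, -130.5]), array([ 45.1, 183.5]), 39.3) 0.03827852189915426
carton (array([ 454.1, -366.8]), array([64.2, 41.4]), 48.7)
tin (array([ 645.4, -285.9]), array([54.3, 53.9]), 27.7)
burner (array([ 543.6, -393.7]), array([41.5, 42. ]), 2.4)
vialcap (array([ 544.5, -269. ]), array([19.4, 20.5]), 44.5)
weight [ 0.43477186 -0.24924493  0.0379779 ] spool [ 0.40270806 -0.14774979  0.0501562 ]
yel [ 0.55150144 -0.08232619  0.02475991] (array([551.7, -82.3]), array([38.4, 59.1]), 40.1) br [ 0.60490565 -0.14918706  0.02920843] (array([ 593.7, -133.7]), array([ 45.1, 175.2]), 39.3)
```

```bash
cat >> h.py <<'E'
def proj(n,X):
    c=optics.camera_model(n);q=np.asarray(X)@np.array(c['R']).T+np.array(c['t']);q=q[...,:2]/q[...,2:]
    q=q*(1+c['k1']*(q**2).sum(-1,keepdims=True));K=c['K'];return q*[K[0,0],K[1,1]]+[K[0,2],K[1,2]]
E
python3 - <<'E'
from h import *
im,d,P=cloud('top')
c2=lambda x,y,z:at_z('top',80+x/3.7-.4,95+y/3.7-.4,z)[:2]
a=c2(120,235,.016);b=c2(540,308,.016);print('batten',a,b,np.degrees(np.arctan2(*(a-b)[::-1]))-90,(a+b)/2)
w=P[90:260,75:255].reshape(-1,3);dd=(d[90:260,75:255]>0).ravel()
w=w[dd&(w[:,2]>.005)&(w[:,2]<.025)]
w=w[(w[:,0]>.36)&(w[:,1]<.43)]
print(cv2.minAreaRect((w[:,:2]*1000).astype(np.float32)))
def draw(n,cx,cy,th,s,p,crop):
    im=np.load(n+'.npz')['im'];big=cv2.resize(im,None,fx=4,fy=4,interpolation=cv2.INTER_CUBIC)
    R=np.array([[np.cos(th),-np.sin(th)],[np.sin(th),np.cos(th)]])
    def poly(pts,z,col):
        q=np.array(pts)@R.T+[cx,cy];q=np.c_[q,np.full(len(q),z)];q=proj(n,q)*4+2
        cv2.polylines(big,[q.astype(np.int32)],True,col,1,cv2.LINE_AA)
    poly([(.13,.135),(.13,-.135),(-.13,-.135),(-.13,.135)],.018,(255,0,0))
    poly([(.12,.125),(.12,-.125),(-.12,-.125),(-.12,.125)],.018,(0,0,255))
    poly([(.017,.125),(.017,-.125),(.007,-.125),(.007,.125)],.016,(0,160,0))
    x0,x1,y0,y1=crop;cv2.imwrite(p,cv2.resize(big[y0*4:y1*4,x0*4:x1*4,::-1],None,fx=s/4,fy=s/4,interpolation=cv2.INTER_AREA))
th=np.radians(-9.7)
draw('top',.5305,.2565,th,3.7,'pics/d1.png',(80,250,95,255))
draw('side',.5305,.2565,th,3,'pics/d2.png',(150,370,270,400))
E
```

```text
batten [0.55946535 0.37444044] [0.52055713 0.13191667] -9.114329004884752 [0.54001124 0.25317855]
((544.0228271484375, 250.96009826660156), (345.7032775878906, 350.1989440917969), 1.0285825729370117)
```

View pics/d1.png

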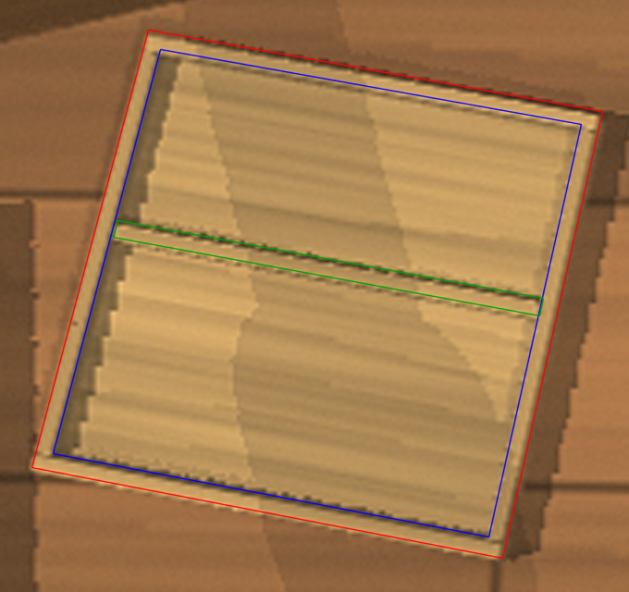

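View pics/d2.png

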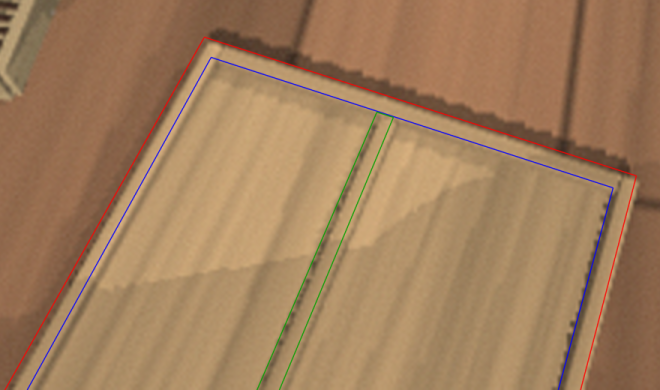

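```bash
cat >> h.py <<'E'
TR=np.array([.529,.2565]);TH=np.radians(-9.6)
def tray(x,y):
    c,s=np.cos(TH),np.sin(TH);return TR+[c*x-s*y,s*x+c*y]
def quat(jaw):
    a=(np.radians(jaw)+np.pi/2)/2;return [np.cos(a),np.sin(a),0,0]
def T(): return round(r.read_state()['time_s'],2)
def pick(xy,jaw,g,pre,force,close=0.0,up=.2):
    q=quat(jaw);command_gripper(pre)
    r.reach([*xy,up],q); r.move_straight([*xy,g+.006+.03],speed=.25)
    hit=r.move_straight([*xy,g+.006],speed=.06,max_force=8)
    z=r.read_state()['eef_pos'][2];command_gripper(close,force)
    w=r.read_state()['grip_width'];r.move_straight([*xy,up],speed=.25)
    print('pick hit',hit,'z',round(z,4),'w',round(w,4),'after',round(r.read_state()['grip_width'],4),T());return z
def place(xy,jaw,z,rel,up=.2):
    q=quat(jaw);r.reach([*xy,up],q);r.move_straight([*xy,z+.02],speed=.25)
    hit=r.move_straight([*xy,z-.003],speed=.04,max_force=6)
    zz=r.read_state()['eef_pos'][2];command_gripper(rel)
    r.move_straight([*xy,zz+.06],speed=.15);r.move_straight([*xy,up],speed=.3);print('place hit',hit,'z',round(zz,4),'want',round(z,4),T())
E
python3 - <<'E'
from h import *
z=pick((.6005,-.142),39.3,.023,.062,50)
print(z)
im,d=snap('side');save(im,'pics/s1.png',1.25)
E
```

```text
pick hit False z 0.0288 w 0.0431 after 0.043 4.79
0.028820552382595496
```

View pics/s1.png

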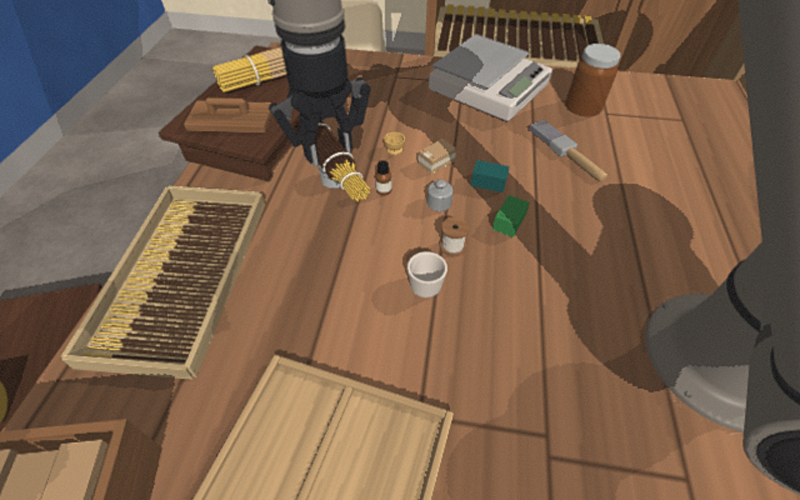

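The bundle is held level by its brown part, with the yellow ends at (350,182) pointing left. Next I'll place it and then move the tin.

Run:
```python
from h import *
place(tray(.068,-.015),-9.6,.0288+.008,.062)
z=pick((.6465,-.286),-9.6,.024,.083,40)
place(tray(-.056,.075),-9.6,z+.008,.075)
im,d=snap('side');save(im,'pics/s2.png',1.25)
im,d=snap('top');save(im,'pics/t2.png',1.25)
```

```text
place hit True z 0.0372 want 0.0368 8.82
pick hit False z 0.0298 w 0.0554 after 0.0553 13.62
place hit True z 0.0382 want 0.0378 18.51
```

View pics/s2.png

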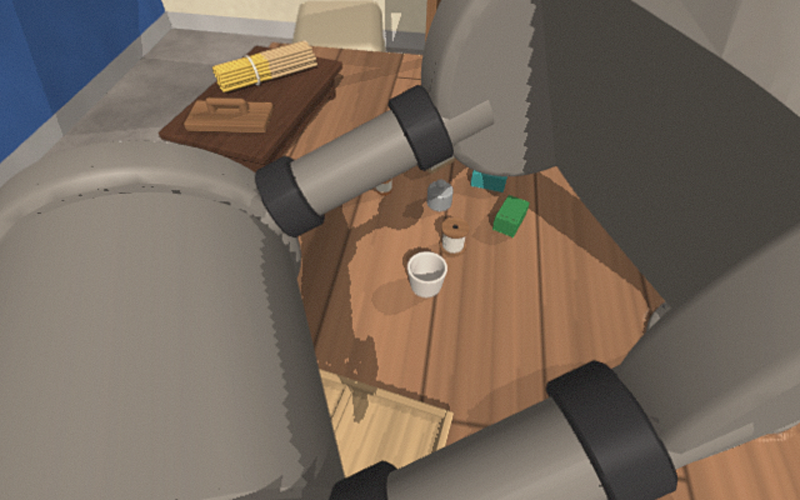

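View pics/t2.png

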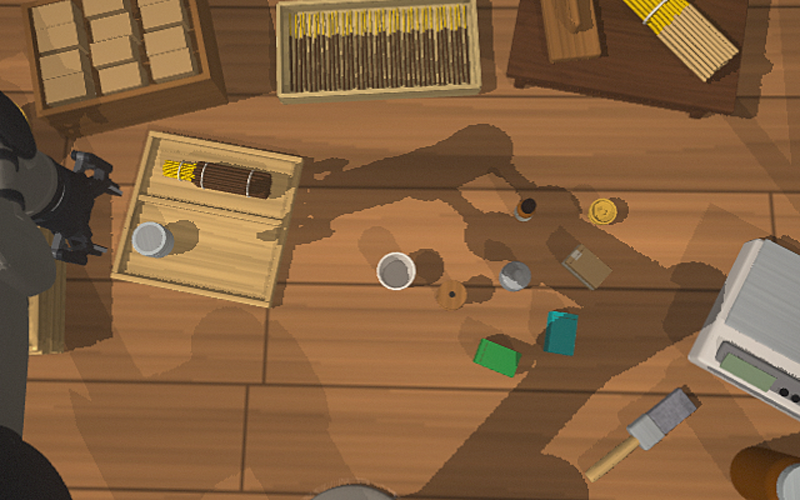

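The bundle lies in the back channel at (217,178), yellow ends left, and the tin stands front left at (152,238). The carton and vial are next.

Run:
```python
from h import *
z=pick((.453,-.3655),48.9-90,.022,.07,40)
place(tray(-.056,-.075),-9.6,z+.008,.075)
z=pick((.544,-.268),-9.6,.027,.07,30)
place(tray(-.056,0),-9.6,z+.008,.055)
r.reach([.45,-.3,.25],quat(-20))
im,d=snap('side');save(im,'pics/s3.png',1.25)
im,d=snap('top');save(im[80:260,75:255],'pics/t3.png',3.3);save(im[90:260,300:510],'pics/t3b.png',3)
```

```text
pick hit False z 0.0279 w 0.0395 after 0.0395 23.92
place hit True z 0.0361 want 0.0359 28.65
pick hit False z 0.0328 w 0.0295 after 0.0292 33.19
place hit True z 0.041 want 0.0408 37.75
```

View pics/s3.png

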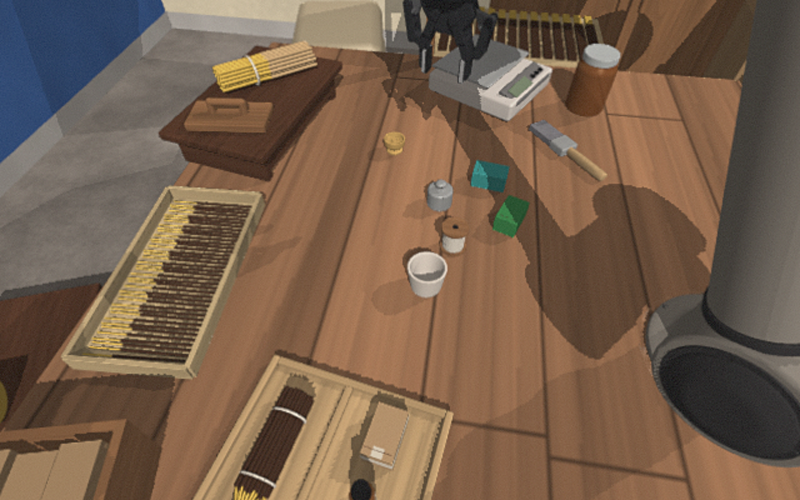

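View pics/t3.png

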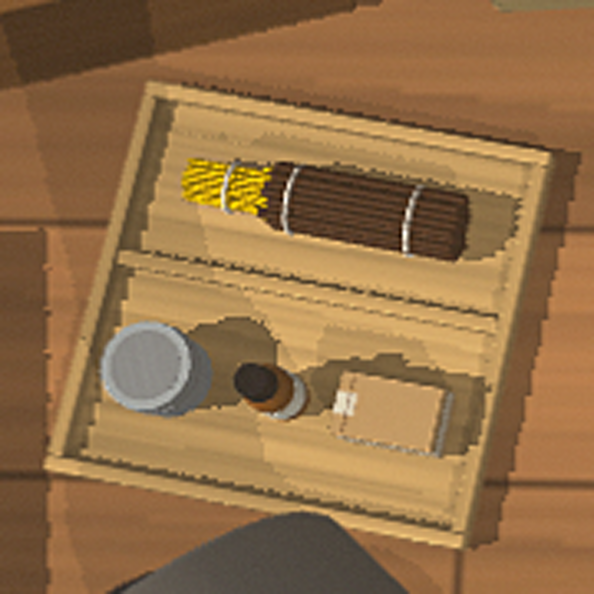

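The row is standing: tin lid at (147,366), vial cap at (256,383), carton at (392,412) in the crop. I'll measure it in the tray frame before placing the burner.

```bash
cat >> h.py <<'E'
def totray(p):
    c,s=np.cos(TH),np.sin(TH);e=np.asarray(p)[:2]-TR;return np.round([c*e[0]+s*e[1],-s*e[0]+c*e[1]],4)
E
python3 - <<'E'
from h import *
c=lambda x,y,z:at_z('top',75+x/3.3-.4,80+y/3.3-.4,z)
t=c(146,365,.048);print('tin',t,totray(t));v=c(256,383,.074);print('vial',v,totray(v))
K=[c(*p,.042) for p in((345,371),(450,387),(436,455),(334,437))];print('carton',totray(np.mean(K,0)),[totray(k) for k in K])
print('bundle ends',totray(c(186,182,.02)),totray(c(466,226,.025)))
im,d,P=cloud('top')
def rect(w):
    (c,s,a)=cv2.minAreaRect((w[:,:2]*1000).astype(np.float32));return totray(np.array(c)/1000),np.round(s,1),round(a,1)
def obj(u0,u1,v0,v1,zl,zh):
    w=P[v0:v1,u0:u1].reshape(-1,3);return w[(w[:,2]>zl)&(w[:,2]<zh)]
f=lambda x0,x1,y0,y1:(75+int(x0/3.3),75+int(x1/3.3),80+int(y0/3.3),80+int(y1/3.3))
print('tin',rect(obj(*f(95,215,310,425),.043,.054)));print('vial',rect(obj(*f(225,285,350,415),.068,.08)))
print('carton',rect(obj(*f(325,460,360,465),.036,.05)));print('bundle',rect(obj(*f(175,475,145,270),.022,.05)))
E
```

```text
tin [0.48515898 0.33996049 0.048     ] [-0.0571  0.075 ]
vial [0.47064434 0.26180522 0.074     ] [-0.0584 -0.0045]
carton [-0.0576 -0.0781] [array([-0.0378, -0.0442]), array([-0.0357, -0.1101]), array([-0.0782, -0.111 ]), array([-0.0788, -0.0471])]
bundle ends [0.0663 0.0925] [ 0.0692 -0.0927]
tin (array([-0.0574,  0.0748]), array([54.9, 54.6]), 45.2)
vial (array([-0.0572, -0.0011]), array([19.3, 19.6]), 3.4)
carton (array([-0.057 , -0.0748]), array([64.5, 40.7]), 80.5)
bundle (array([ 0.0666, -0.0017]), array([181.6,  45.7]), 80.3)
```

Run:
```python
from h import *
z=pick((.5445,-.3955),-9.6,.023,.07,35)
place(tray(-.0565,.075),-9.6,z+.048,.062,up=.22)
r.reach([.45,-.3,.25],quat(-20))
im,d=snap('side');save(im,'pics/s4.png',1.25)
im,d=snap('top');save(im[80:260,75:255],'pics/t4.png',3.3);save(im[90:260,300:510],'pics/t4b.png',3)
```

```text
pick hit False z 0.0287 w 0.0428 after 0.0426 43.38
place hit True z 0.077 want 0.0767 48.42
```

View pics/t4.png

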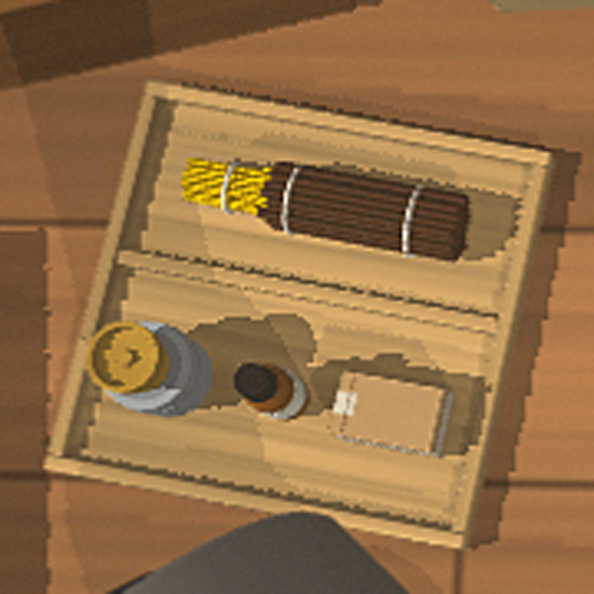

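View pics/s4.png

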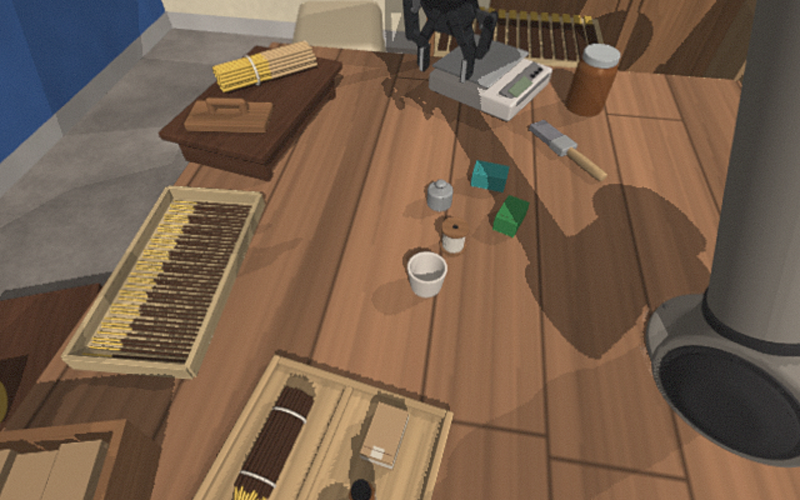

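The burner stands on the tin, with its bowl rim centred at about (127,357) in the crop. The weight, spool and cup look unmoved. I'll check the offset between the burner and the tin.

Run:
```python
from h import *
c=lambda x,y,z:at_z('top',75+x/3.3-.4,80+y/3.3-.4,z)
print('burner px',totray(c(127,357,.078)))
im,d,P=cloud('top')
w=P[173:203,95:142].reshape(-1,3)
b=w[(w[:,2]>.071)&(w[:,2]<.088)];k,s,a=cv2.minAreaRect((b[:,:2]*1000).astype(np.float32));print('burner depth',totray(np.array(k)/1000),s,np.percentile(b[:,2],[50,90]))
hsv=cv2.cvtColor(im,cv2.COLOR_RGB2HSV)
for nm,(u0,u1,v0,v1) in dict(weight=(395,428,205,236),spool=(345,376,220,250)).items():
    q=P[v0:v1,u0:u1].reshape(-1,3);q=q[(q[:,2]>(.04 if nm=='spool' else .01))&(q[:,2]<.08)];print(nm,q.mean(0))
```

```text
burner px [-0.0576  0.0734]
burner depth [-0.0575  0.0755] (42.61602783203125, 42.108238220214844) [0.07451914 0.07893942]
weight [nan nan nan]
spool [ 0.40265265 -0.14775588  0.0502433 ]<stdin>:9: RuntimeWarning: Mean of empty slice.
  ret = um.true_divide(
```

The burner sits within 2 mm of the tin's axis. The weight's measurement came back empty, so I'll look at that crop.

View pics/t4b.png

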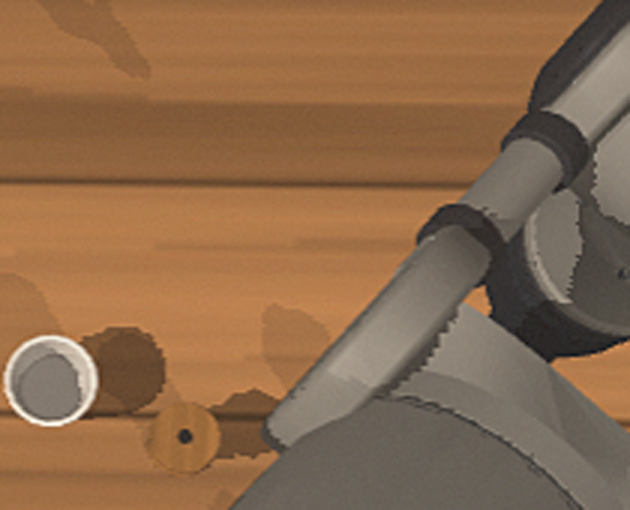

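In the top view the arm hides the weight. The side picture shows it unmoved at (439,195), the same as at the start. The cup at (50,380) and spool at (184,437) in this crop have not moved either. I'm handing in.

Run:
```python
from h import *
r.hold(.5);print(T());print(r.finish_job())
```

```text
51.32
the job is handed in; nothing more can be done
None
```

The gift set is laid out on the tray and the job was handed in at 51 s; no verdict is reported.

My last checks, in the tray frame (x to the back, y to the left):

| Item | x (mm) | y (mm) | Check |
|---|---|---|---|
| Bundle | 67 | -2 | within 0.2° of the channel, yellow ends left |
| Tin | -57 | 75 | upright |
| Burner | -57 | 73 to 76 | about 1–2 mm from the tin's axis |
| Vial | -57 | -1 to -5 | upright |
| Carton | -57 | -75 to -78 | within 0.2° of the row |

- **Ranges:** where two values are shown, the pixel and depth measurements disagreed by up to about 4 mm. All of them are inside the tolerances. The tray's own pose is good to about 2 mm.
- **Bystanders:** the spool measured unmoved, and the cup looked unmoved in both views. My final depth check of the weight came back empty because the arm hid it in the top view. The side view shows it where it started.

Everything was released and the arm was clear of the tray.

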